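# Flip the kickstand down and hold the tipping frame upright for gluing

### The arm

A 6-joint arm with a two-finger parallel gripper is mounted at the origin on a cart in front of the work surface, level with it; the furniture and walls round the work are solid. World frame = base frame: x ahead of the robot, y to its left, z up, the work surface at z = 0. Lengths are in m, angles in degrees, forces in N, time in s.
With the tool pointing down it reaches from about 0.325 to 0.9 m from the base axis. Payload 6.1 kg.
Tool frame: the origin (TCP) lies midway between the tips of the shut fingers; the grasp point (between the pads) lies 19 mm behind it; z points along the fingers, x is the direction in which the jaws open and shut, and the axes are right-handed (so a half turn about z gives the same grasp; the last joint's range is limited). The gripper opens to 87 mm and grips with 3 to 60 N. Pads are 19 mm wide; open, the fingers measure 117 mm over their backs; the gripper's body (75 mm by 190 mm) begins 51 mm behind the grasp point.
Start: joints at [67.661, 12.628, 87.462, -0, 79.91, -7.225], TCP at [0.163, 0.603, 0.223] pointing down, gripper open.
Joint ranges: [-170.65, 170.65], [-52.31, 119.04], [5.05, 147.46], [-71.25, 251.25], [11.57, 151.72], [-153.62, 153.62]. Speed limits (degrees/s): [147.25, 147.25, 172.46, 180, 180, 180].

### API

Orientations are given as a 3x3 rotation matrix whose columns are the frame's x, y, z axes.
In Python, from bench import ctrl, camera, recognise, trace gives the robot as it stands. Calls block until the motion is done:
- ctrl.reach(position, orientation): joint-space move of the TCP to a pose.
- ctrl.move_straight(position, attitude=None, v=0.15, until_force=None): straight line of the TCP; attitude=None keeps the orientation; v is the mean speed in m/s. With until_force (N) it stops when the force on the tool has changed by that much, and returns True; else False.
- ctrl.set_joints(angles): joint-space move.
- ctrl.grip(opening, newtons=None): finger opening in m; newtons is the grip in N (None keeps the last); returns when the fingers have stopped.
- ctrl.dwell(seconds).
- ctrl.solve_ik(position, orientation): joint angles nearest the present ones, or None.
- ctrl.read_state(): the state.
- camera(name): name is "side" or "top" or "wrist"; returns a dict with "color" (384x512x3 uint8, red, green, blue), "z_map" (384x512 float32, m along the optical axis (not along the pixel's ray), 0 where there is no reading), "fx", "fy", "cx", "cy" (pixels), "R" (3x3) and "t" (3): a world point X has camera coordinates R X + t. Camera axes: x right, y down, z forward; pixel columns grow to the right and rows downward; lengths in m; the calibration is good to about 2 mm. A picture is of the moment at which its call begins.
A pose or a line that the arm cannot do raises ctrl.Unreachable and nothing moves.
- ctrl.hand_in(): hands the job in, once; it reports no verdict.
Trained networks look in the newest picture that a camera, given by its name, has taken for a name from the list of things; names that differ only in an ending like _2 or _b are one class to them, and where a whole thing is asked for, a point or a joint stands for the part that bears it (a point fixed in the world has none). Each returns a list of dicts, best first, with "p" (0 to 1); they miss things now and then, are a little off and sometimes report something else, mostly with a low value. They report only what shows in the picture. A call takes as long as a camera call.
- recognise(camera, label): "rect" ([left, top, right, bottom] in pixels, round what is visible of it).
- trace(camera, label): "region" (384x512 bool, what is visible of it) and "rect" ([left, top, right, bottom] in pixels, round what is visible of it).
The state is a dict: "time_s": time; "joints": joint angles; "joint_vel": joint speeds; "effort": joint torques, N m; "eef_pos": TCP position; "tcp_rot": TCP orientation; "force": force on the tool from outside, world axes, zero at the start; "wrist_torque": the same for the moment, N m; "finger_gap": finger opening in m.
Only numpy, scipy, OpenCV 4.12 (cv2) and the standard library are available. Lean on these libraries where they do the work, as an engineer would, in place of code of your own. Each camera call takes 0.05 s, during which the arm holds its last target. There are 200 camera calls.

### The job

A small hub frame leans over on its stop with its kickstand folded up. While it leans there, flip the kickstand down past its centre until it snaps fully down; then grip the frame (its round top bar is there for that), bring it upright without letting it go over to the other side, and finish still gripping it firmly, upright and still: it would tip over by itself, and its foot is about to be glued. Leave the jar, the brass weight and the tape roll alone.

Things in the scene. Friction and masses are not known exactly. Their poses are not given: they have to be found in the camera images.
- stand_base: Fixed dark steel base plate, 150 (x) by 130 (y) by 8 mm, with two lugs carrying the hub at x = +-46 mm and a rubber-faced stop block on each side of the post (76 mm high, x -27 to 3, y 21 to 47 mm). Origin: centre of the underside, on the worktop. Its y axis points roughly toward the robot (yaw 73 to 107 degrees), its x axis to the robot's left.
- hub (a point): Centre of the hub, 40 mm above the base's origin; the frame tips about the base's x axis through this point.
- frame: Tipping frame: aluminium post, 25 mm diameter, round top bar across its head, kickstand on its +y side. Origin at the hub centre; z along the post, x along the axle (= base x). Turns almost freely about x alone; starts leaning 0.30 rad toward base +y (kickstand side, toward the robot), on a stop; another stop is 0.30 rad beyond upright. Weighs 0.4 to 0.9 kg and tips over if not held.
- bar_grip (a point): Point on the axis of the frame's plain round top bar (22 mm diameter, parallel to the frame's x), at [-55, 0, 220] mm in the frame's axes: a good place to grip, nothing below it for 100 mm. The bar reaches from x = -97 to 32 mm and is free all round from x = -97 to -30 mm.
- pivot (a point): Pivot of the kickstand on the frame, at [0, 42, 120] mm in the frame's axes. The kickstand turns about the frame's y axis here.
- kickstand (a joint): Kickstand angle, rad: 0 = folded up (arm points to the frame's +x, 10 degrees above the frame's level); grows as it swings down; 1.45 = fully down (73 degrees below level). A spring strut above the pivot drives it back up below about 0.6 rad and snaps it down to 1.45 beyond that; starting it takes about 2 N at the foot.
- foot (a point): Middle of the upper face of the kickstand's rubber foot, a pad 30 mm along the arm, 34 mm across (along y) and 12 mm thick, at the free end of the steel arm (12 mm round bar). This point lies 122 mm along the arm from the pivot and 6 mm above the arm's axis. The pad ends 137 mm from the pivot.
- jar: White screw-top jar with white lid, 59 mm across, 72 mm high, standing to the right of the frame; origin at the centre of its underside. Bystander.
- weight: Brass weight, 34 mm across, 23 mm high, close to the right of the frame; origin at the centre of its underside. Bystander.
- tape_roll: Black tape roll standing on edge, 98 mm high, 101 by 48 mm on the worktop, further to the right of the frame; origin at the centre of its underside. Bystander.

How it is judged:
By the outcome, as a careful person would: the job done as asked, in the order asked, and still so for the second after the job is handed in, while the arm keeps its last pose, push and grip.
It also fails if it takes over 51 s, if anything falls off the work surface, if the arm or the gripper's body presses on something with over 40 N, if the wrist force passes 120 N, or if a joint passes its speed limit or range.

## Working session

There is one attempt and no reset: what is moved stays moved. The work goes in short steps, each a Python script; the robot and the scene stay as the last script left them, time stands still between calls to the robot, and variables do not carry over. Pictures are saved under pics/ and viewed, about 8 in all and at most 12, crops included, and the job is handed in when it is done.

```bash
ls; mkdir -p pics
python3 - <<'E'
from bench import ctrl,camera,recognise,trace
import cv2,numpy as np
ims=[]
for n in ["side","top"]:
    c=camera(n); ims.append(c["color"][:,:,::-1]); np.savez(f"{n}.npz",**c)
    print(n,c["fx"],c["cx"],c["cy"],c["R"].round(3).tolist(),c["t"].round(3).tolist())
    for l in ["stand_base","frame","kickstand","foot","jar","weight","tape_roll"]:
        print(l,[(np.round(d["rect"]).tolist(),round(d["p"],2)) for d in recognise(n,l)[:2]])
    cv2.imwrite(f"pics/{n}0.png",cv2.resize(ims[-1],(780,585)))
print(ctrl.read_state()["time_s"])
E
```

```text
pics
side 367.13585329089057 255.4219651097866 194.14610454883814 [[0.816, -0.578, 0.02], [-0.288, -0.437, -0.852], [0.501, 0.69, -0.523]] [-0.385, 0.344, 0.844]
stand_base [([189.0, 146.0, 254.0, 227.0], 0.62)]
frame [([186.0, 144.0, 236.0, 213.0], 0.91)]
kickstand [([190.0, 160.0, 211.0, 189.0], 0.63)]
foot [([190.0, 161.0, 212.0, 189.0], 0.44)]
jar [([249.0, 256.0, 274.0, 290.0], 0.87)]
weight []
tape_roll [([291.0, 272.0, 328.0, 317.0], 0.57)]
top 446.91834583918205 252.33803583518775 189.02800687086327 [[-0.426, -0.905, 0.006], [-0.871, 0.408, -0.276], [0.247, -0.122, -0.961]] [0.331, 0.455, 1.103]
stand_base [([141.0, 194.0, 235.0, 268.0], 0.96)]
frame [([141.0, 210.0, 241.0, 267.0], 0.57), ([138.0, 193.0, 235.0, 267.0], 0.37)]
kickstand [([143.0, 233.0, 204.0, 265.0], 0.66), ([346.0, 152.0, 385.0, 186.0], 0.22)]
foot [([139.0, 234.0, 205.0, 266.0], 0.98)]
jar [([316.0, 191.0, 341.0, 216.0], 0.63), ([143.0, 236.0, 205.0, 264.0], 0.19)]
weight [([270.0, 201.0, 284.0, 214.0], 0.57)]
tape_roll [([349.0, 148.0, 383.0, 184.0], 0.9), ([140.0, 238.0, 194.0, 264.0], 0.68)]
0.8
```

View pics/side0.png

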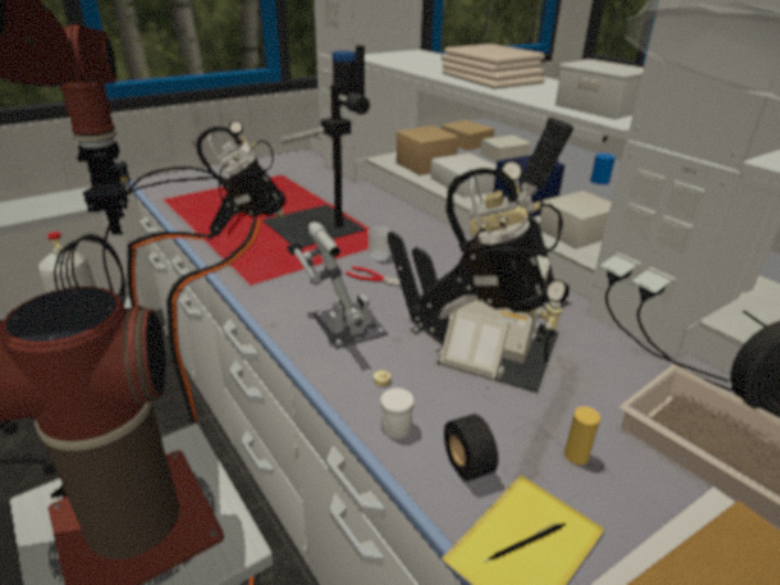

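View pics/top0.png

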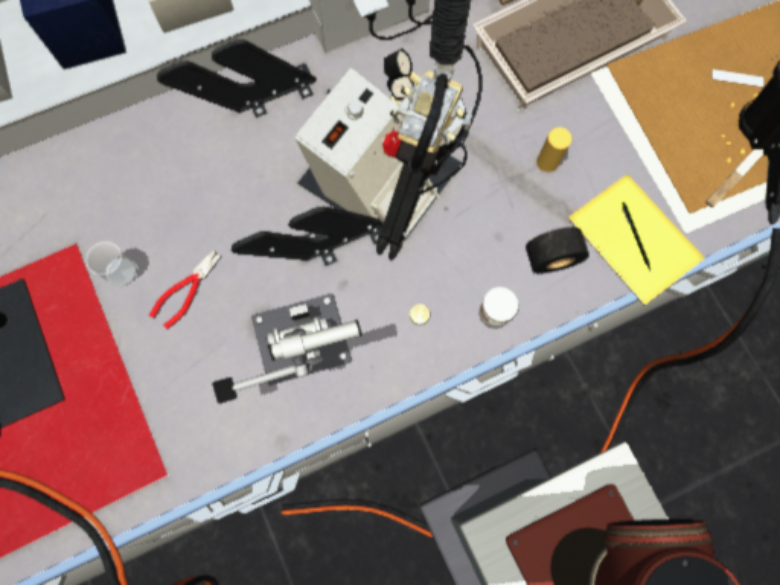

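```bash
cat > h.py <<'E'
import numpy as np,cv2
def cloud(c):
    v,u=np.mgrid[:384,:512]; z=c["z_map"]
    P=np.stack([(u-c["cx"])/c["fx"]*z,(v-c["cy"])/c["fy"]*z,z],-1)
    return (P-c["t"])@c["R"], z>0
def base_fit(W,m):
    p=W[m&(W[...,2]>.003)&(W[...,2]<.015)]
    r=cv2.minAreaRect((p[:,:2]*1000).astype(np.float32)); return r,len(p)
E
python3 - <<'E'
from h import *
for n in ["top","side"]:
    c=dict(np.load(n+".npz")); W,ok=cloud(c)
    box=(slice(180,275),slice(130,245)) if n=="top" else (slice(135,235),slice(180,262))
    m=np.zeros(ok.shape,bool); m[box]=True; m&=ok
    print(n,"table z",np.median(W[...,2][m]))
    dark=c["color"].max(-1)<110
    mm=m&dark&(W[...,2]<.02)&(W[...,2]>-.01); k=cv2.morphologyEx(mm.astype(np.uint8),cv2.MORPH_OPEN,np.ones((3,3)))
    print(base_fit(W,m), cv2.minAreaRect((W[k>0][:,:2]*1000).astype(np.float32)),k.sum())
    p=W[m&(W[...,2]>.235)&(W[...,2]<.30)]; print("bar",len(p),p.mean(0),p.min(0),p.max(0)); 
    print(np.linalg.svd(p-p.mean(0))[2][0] if len(p)>3 else 0)
    a=W[m&(W[...,2]>.12)&(W[...,2]<.22)]; print(a[np.argsort(-a[:,1])[:60]].mean(0))
E
```

```text
top table z -3.595370501822333e-05
(((551.1531982421875, 303.9129638671875), (312.9922790527344, 254.94082641601562), 65.30667877197266), 1544) ((540.5921630859375, 272.3193359375), (151.181884765625, 119.16429138183594), 81.26543426513672) 416
bar 690 [0.47598496 0.25304429 0.25812899] [0.45588029 0.18611601 0.24392826] [0.49815843 0.31479278 0.26698198]
[-0.15035582 -0.98839376 -0.02170008]
[0.48289844 0.41288782 0.16801276]
side table z 0.0011909266803645311
(((673.4710693359375, 557.522216796875), (806.6683959960938, 394.3734436035156), 58.500003814697266), 1771) ((685.948486328125, 532.6856079101562), (819.5260009765625, 282.22467041015625), 74.0902328491211) 1431
bar 217 [0.47309129 0.23784027 0.25498757] [0.45751364 0.18192964 0.23701726] [0.4949092  0.31198805 0.26522203]
[-0.11833066 -0.9914125  -0.05566973]
[0.48664535 0.411511   0.16294056]
```

```bash
cat >> h.py <<'E'
YAW=np.deg2rad(81.3); B=np.array([.544,.2745,0])
RB=np.array([[np.cos(YAW),-np.sin(YAW),0],[np.sin(YAW),np.cos(YAW),0],[0,0,1]])
def RF(lean):  # frame axes in world; lean>0 toward base +y
    c,s=np.cos(lean),np.sin(lean); return RB@np.array([[1,0,0],[0,c,s],[0,-s,c]])
def PF(p,lean): return B+[0,0,.04]+RF(lean)@(np.array(p)/1000)
def tool(t,lean,sg):
    z=np.array([-np.sin(t),0,-np.cos(t)]); x=np.array([0,sg,0.]); return RF(lean)@np.stack([x,np.cross(z,x),z],1)
def foot(th,h=0,r=119):
    a=np.deg2rad(10)-th; return np.array([r*np.cos(a)-(6+h)*np.sin(a),42,120+r*np.sin(a)+(6+h)*np.cos(a)])
E
python3 - <<'E'
from h import *
from bench import ctrl,camera,recognise,trace
t=np.deg2rad(25)
up=60*np.array([np.sin(t),0,np.cos(t)])
for sg in (1,-1):
    print(sg,*[None if q is None else np.round(q,0) for q in (ctrl.solve_ik(PF(foot(0)+up,.3),tool(t,.3,sg)),ctrl.solve_ik(PF(foot(.9),.3),tool(t,.3,sg)),
      ctrl.solve_ik(PF([-55,0,220],.3),tool(0,.3,sg)),ctrl.solve_ik(PF([-55,0,220],0),tool(0,0,sg)))])
c=dict(np.load("top.npz"));W,ok=cloud(c)
L=(W-PF([0,0,0],.3))@RF(.3)*1000
f=L[ok&(abs(L[...,0]-119)<40)&(abs(L[...,1]-42)<35)&(abs(L[...,2]-147)<30)]
print(len(f),np.percentile(f,[2,50,98],axis=0).round(0))
b=L[ok&(abs(L[...,0]+35)<85)&(abs(L[...,1])<25)&(abs(L[...,2]-220)<25)]
print(len(b),np.percentile(b,[2,50,98],axis=0).round(0))
E
```

```text
1 [  49.   26.   76.  -27.   92. -116.] [  44.   32.   85.  -29.   77. -113.] [  23.  -13.  112.  -10.   67. -145.] None
-1 [ 49.  26.  76. -27.  92.  64.] [ 44.  32.  85. -29.  77.  67.] [ 23. -13. 112. -10.  67.  35.] [15.  5. 92. -0. 83. 23.]
259 [[ 81.  22. 136.]
 [113.  38. 144.]
 [131.  55. 149.]]
690 [[-96. -16. 218.]
 [-28.  -4. 228.]
 [ 27.   9. 234.]]
```

```bash
cat >> h.py <<'E'
B=B+RB@np.array([-.002,-.0035,0])
E
python3 - <<'E'
from h import *
from bench import ctrl,camera
t=np.deg2rad(25)
up=60*np.array([np.sin(t),0,np.cos(t)]); T=tool(t,.3,-1)
ctrl.grip(0,20)
ctrl.reach(PF(foot(0)+up,.3),T)
print(ctrl.move_straight(PF(foot(0)+up*.25,.3),v=.1,until_force=3))
s=ctrl.read_state();print(s["time_s"],s["force"].round(1) if hasattr(s["force"],"round") else s["force"])
c=camera("wrist");np.savez("wrist.npz",**c); s=camera("side")
cv2.imwrite("pics/w1.png",np.hstack([c["color"][:,:,::-1],cv2.resize(s["color"][110:254,120:312,::-1],(512,384))])[:, :,:][::1,::1]) if 0 else cv2.imwrite("pics/w1.png",cv2.resize(np.hstack([c["color"][:,:,::-1],cv2.resize(s["color"][110:254,120:312,::-1],(512,384))]),(800,300)))
W,ok=cloud(c); L=(W-PF([0,0,0],.3))@RF(.3)*1000
f=L[ok&(abs(L[...,0]-119)<40)&(abs(L[...,1]-42)<35)&(abs(L[...,2]-142)<15)]
if len(f): print(len(f),np.percentile(f,[2,50,98],axis=0).round(0))
E
```

```text
False
4.2333 [ 0.  -0.   0.3]
1274 [[116.  24. 140.]
 [133.  40. 147.]
 [136.  56. 155.]]
```

View pics/w1.png

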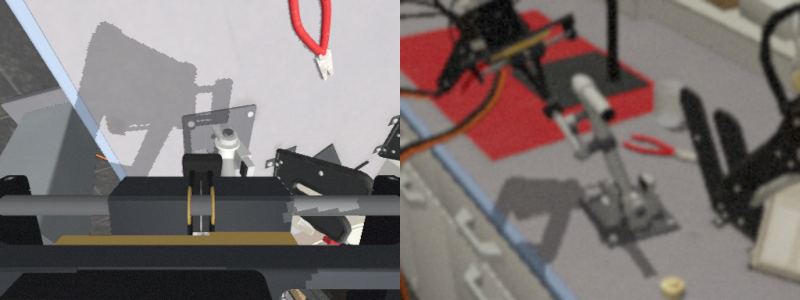

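The left half (wrist camera) shows the closed fingertips at about (200,205), in line with the pad at (202,165). The right half (side camera) shows the gripper clear of the bar. The depth data agree with the model to about 2 mm, so I'll push now.

Run:
```python
from h import *
from bench import ctrl,camera
t=np.deg2rad(25); T=tool(t,.3,-1)
print(ctrl.move_straight(PF(foot(0,-4),.3),v=.04,until_force=1.5))
for th in np.arange(.1,.96,.12):
    ctrl.move_straight(PF(foot(th,0),.3),v=.07)
    s=ctrl.read_state(); print(round(th,2),round(s["time_s"],2),np.round(s["force"],1))
ctrl.dwell(.2)
up=90*np.array([np.sin(t),0,np.cos(t)])
ctrl.move_straight(PF(foot(.94)+up,.3),v=.25)
print(ctrl.read_state()["time_s"])
s=camera("side");c=camera("wrist")
cv2.imwrite("pics/w2.png",cv2.resize(np.hstack([c["color"][:,:,::-1],cv2.resize(s["color"][110:254,120:312,::-1],(512,384))]),(800,300)))
```

```text
True
0.1 5.06 [-0.9  0.   0.7]
0.22 5.41 [-0.5  0.1  0.4]
0.34 5.76 [-0.1  0.1  0.6]
0.46 6.11 [ 0.1 -0.5 -0.9]
0.58 6.46 [0.5 0.7 0.1]
0.7 6.81 [-0.1 -0.4  0.1]
0.82 7.16 [-0.3 -0.7  0.2]
0.94 7.51 [ 0.6 -0.3 -0.4]
8.2167
```

View pics/w2.png

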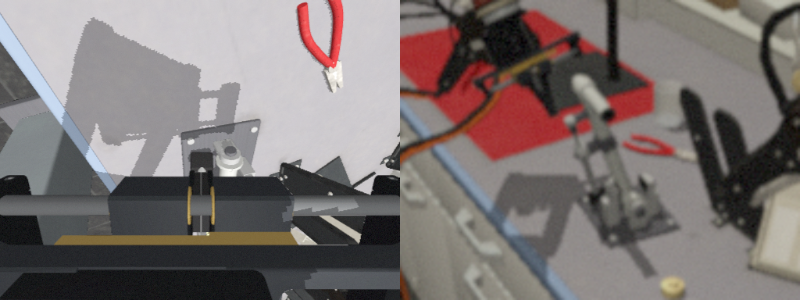

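Run:
```python
from h import *
from bench import ctrl,camera
t=np.deg2rad(25)
print(ctrl.read_state()["eef_pos"],PF(foot(.94)+90*np.array([np.sin(t),0,np.cos(t)]),.3))
c=camera("wrist"); s=camera("side");W,ok=cloud(c);L=(W-PF([0,0,0],.3))@RF(.3)*1000
for lo,hi in ((10,60),(60,100),(100,140),(140,170)):
    f=L[ok&(L[...,0]>15)&(L[...,0]<150)&(abs(L[...,1]-42)<22)&(L[...,2]>lo)&(L[...,2]<hi)]
    print(lo,hi,len(f),np.percentile(f,[2,50,98],axis=0).round(0).tolist() if len(f) else 0)
a=c["color"][150:310,190:350,::-1];b=s["color"][140:220,170:250,::-1]
cv2.imwrite("pics/w3.png",np.hstack([cv2.resize(a,(400,400)),cv2.resize(b,(400,400))]))
```

```text
[0.49021712 0.40919553 0.14411493] [0.49079608 0.41010686 0.14551686]
10 60 308 [[31.0, 25.0, 10.0], [38.0, 41.0, 16.0], [40.0, 57.0, 23.0]]
60 100 0 0
100 140 516 [[136.0, 34.0, 118.0], [142.0, 42.0, 129.0], [147.0, 50.0, 140.0]]
140 170 604 [[140.0, 36.0, 140.0], [146.0, 42.0, 167.0], [150.0, 48.0, 170.0]]
```

View pics/w3.png

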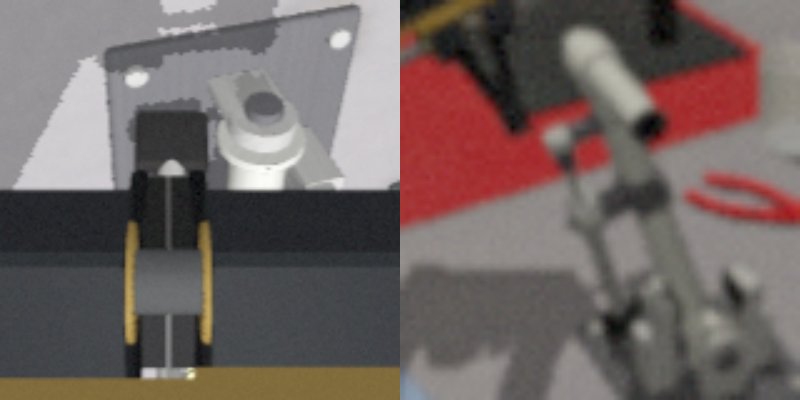

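The right half shows the arm hanging down along the post. The depth data put the pad at x≈38, z≈16 mm in frame axes, which matches 1.45 rad, so the kickstand is fully down. Next I'll go above the bar.

Run:
```python
from h import *
from bench import ctrl,camera
p=np.array(ctrl.read_state()["eef_pos"])
ctrl.move_straight(p+RB@[.03,.03,.2],v=.25)
ctrl.grip(.087,50)
ctrl.reach(PF([-55,0,220+70],.3),tool(0,.3,-1))
c=camera("wrist");W,ok=cloud(c);L=(W-PF([0,0,0],.3))@RF(.3)*1000
m=ok&(abs(L[...,0]+35)<85)&(abs(L[...,1])<25)&(abs(L[...,2]-220)<25)
b=L[m];print(len(b),np.percentile(b,[2,50,98],axis=0).round(0))
for lo in range(-100,40,20):
    q=b[(b[:,0]>=lo)&(b[:,0]<lo+20)]
    if len(q)>20: print(lo,len(q),np.percentile(q[:,1],[3,50,97]).round(1),np.percentile(q[:,2],[97]).round(1))
print(ctrl.read_state()["time_s"],ctrl.read_state()["finger_gap"])
cv2.imwrite("pics/w4.png",c["color"][:,:,::-1])
```

```text
4299 [[-93. -14. 222.]
 [-20.  -1. 230.]
 [ 30.  11. 235.]]
-100 449 [-11.9  -1.1   9.8] [231.8]
-80 536 [-11.7  -1.1   9.5] [231.4]
-60 559 [-11.5  -1.2   9.2] [231.3]
-40 592 [-11.3  -1.2   8.8] [231.4]
-20 790 [-14.2  -1.2  11.8] [235.3]
0 909 [-14.8  -1.3  11.5] [235.1]
20 464 [-11.6  -1.3   9.1] [232.2]
11.8333 0.08701545240004162
```

View pics/w4.png

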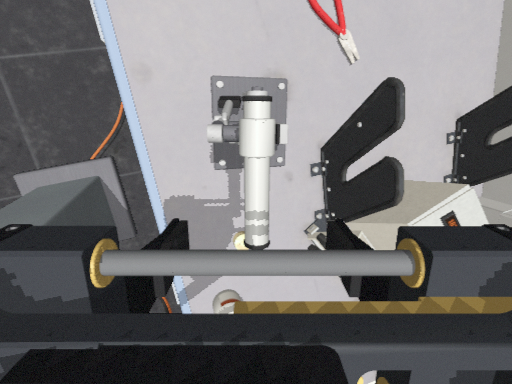

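The bar runs between the jaws at column 257, y −1 mm from the model, and nothing is in the fingers' path. I'll apply that shift and grip.

```bash
cat >> h.py <<'E'
B=B+RB@np.array([0,-.0011,0])
E
python3 - <<'E'
from h import *
from bench import ctrl,camera
T=tool(0,.3,-1)
print(ctrl.move_straight(PF([-55,0,220-19],.3),T,v=.1,until_force=8))
ctrl.grip(.0,50)
s=ctrl.read_state();print(s["time_s"],s["finger_gap"],np.round(s["force"],1))
if .018<s["finger_gap"]<.026:
  for l in np.linspace(.3,0,9)[1:]:
    ctrl.move_straight(PF([-55,0,201],l),tool(0,l,-1),v=.04)
    s=ctrl.read_state();print(round(l,3),round(s["time_s"],2),round(s["finger_gap"],4),np.round(s["force"],1),np.round(s["wrist_torque"],2))
  ctrl.dwell(.5)
s=ctrl.read_state();print(s["time_s"],np.round(s["force"],1),s["eef_pos"],PF([-55,0,201],0))
im=camera("side");c=camera("top");cv2.imwrite("pics/w5.png",np.hstack([cv2.resize(im["color"][100:240,140:280,::-1],(400,400)),cv2.resize(c["color"][160:280,130:250,::-1],(400,400))]))
for n,c in (("side",im),("top",c)):
  W,ok=cloud(c);L=(W-B-[0,0,.04])@RB*1000
  for lo,hi in((10,32),(-97,-85)):
    b=L[ok&(L[...,0]>lo)&(L[...,0]<hi)&(abs(L[...,1])<35)&(abs(L[...,2]-220)<18)]
    if len(b): print(n,lo,len(b),np.percentile(b,[3,50,97],axis=0).round(0).tolist())
E
```

```text
False
13.9667 0.020326860635142927 [-2.5 -0.5  1.3]
0.262 14.31 0.0208 [-1.8  0.   0. ] [-0.07  0.5  -0.01]
0.225 14.65 0.0211 [-1.8  0.6  0.3] [-0.12  0.43 -0.05]
0.188 14.99 0.0203 [-0.6  0.1  1. ] [-0.13  0.33 -0.04]
0.15 15.33 0.0208 [-1.1 -0.9 -0.9] [-0.14  0.3   0.02]
0.112 15.68 0.0211 [-1.  -1.  -1.3] [-0.26  0.28 -0.05]
0.075 16.02 0.0203 [-0.8 -0.5 -2.1] [-0.36  0.29 -0.05]
0.037 16.36 0.0208 [-1.2 -2.4 -2.7] [-0.47  0.25 -0.04]
0.0 16.7 0.0212 [-0.9 -1.8 -2.8] [-0.56  0.24 -0.03]
17.2 [-0.8 -4.7 -5.5] [0.53963623 0.21731608 0.24079537] [0.53992521 0.21746005 0.241     ]
side 10 12 [[10.0, 6.0, 212.0], [22.0, 11.0, 223.0], [29.0, 14.0, 226.0]]
side -97 25 [[-97.0, -9.0, 210.0], [-95.0, 3.0, 223.0], [-87.0, 11.0, 230.0]]
top 10 117 [[10.0, -9.0, 220.0], [21.0, 4.0, 228.0], [31.0, 14.0, 234.0]]
top -97 2 [[-96.0, 10.0, 224.0], [-96.0, 10.0, 226.0], [-96.0, 11.0, 228.0]]
```

View pics/w5.png

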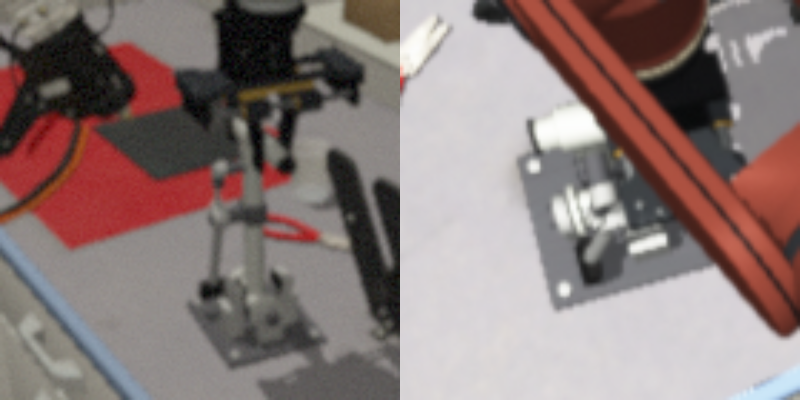

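The left half shows the post upright at about (255,220), the kickstand down at about (215,240), and the jaws on the bar. One last stillness check, then I'll hand in.

Run:
```python
from h import *
from bench import ctrl,camera
for i in range(4):
    ctrl.dwell(.4); s=ctrl.read_state();print(round(s["time_s"],2),round(s["finger_gap"],4),np.round(s["force"],1),np.round(s["wrist_torque"],2),np.abs(s["joint_vel"]).max().round(3))
for n in("side","top"):
  W,ok=cloud(camera(n));L=(W-B-[0,0,.04])@RB*1000
  b=L[ok&(L[...,0]>22)&(L[...,0]<50)&(abs(L[...,1]-42)<20)&(L[...,2]>-25)&(L[...,2]<70)]
  print(n,"pad",len(b),np.percentile(b,[3,50,97],axis=0).round(0).tolist() if len(b) else 0)
  b=L[ok&(abs(L[...,0])<13)&(abs(L[...,1])<30)&(L[...,2]>140)&(L[...,2]<190)]
  print(n,"post",len(b),np.percentile(b,[3,50,97],axis=0).round(0).tolist() if len(b) else 0)
```

```text
17.7 0.0207 [-1.7 -3.6 -5.7] [-0.89  0.29 -0.05] 0.097
18.1 0.0203 [-2.1 -5.2 -6. ] [-0.89  0.28 -0.05] 0.082
18.5 0.0207 [-1.8 -4.8 -5.5] [-0.91  0.34 -0.04] 0.099
18.9 0.0205 [-1.3 -4.7 -6. ] [-0.8   0.31 -0.06] 0.149
side pad 74 [[23.0, 28.0, -10.0], [28.0, 46.0, 7.0], [39.0, 58.0, 30.0]]
side post 91 [[-13.0, -7.0, 142.0], [-8.0, 9.0, 169.0], [-2.0, 29.0, 188.0]]
top pad 91 [[24.0, 29.0, -3.0], [34.0, 49.0, 16.0], [44.0, 61.0, 57.0]]
top post 76 [[-10.0, 9.0, 150.0], [-2.0, 18.0, 185.0], [9.0, 29.0, 189.0]]
```

```bash
python3 -c "
from bench import ctrl
print(ctrl.hand_in())"
```

```text
the job is handed in; nothing more can be done
None
```

The kickstand is snapped fully down, and the frame is upright and still gripped. I handed the job in at about 19 s on the robot's clock.

- **Kickstand:** while the frame leaned on its stop, I pushed the foot down along its arc with the closed fingertips. The wrist camera's depth data then put the pad where it should be at 1.45 rad. After the frame came upright it still appeared down there.
- **Frame:** I gripped the top bar at `bar_grip` with 50 N and turned it upright about the hub in small steps. The bar's position in the top view puts the remaining lean at about 0.01 rad.
- **Stillness:** over the last 1.6 s the finger gap held at 20.3–20.7 mm. The forces stayed steady at about 8 N, with only slight residual joint speed.
- **Bystanders:** nothing was planned near the jar, weight or tape roll, but I did not measure their poses again at the end.
- **Weaker checks:**
  - The force readings during the push stayed below about 1 N, so they do not show the snap; the evidence for it is the images and depth data.
  - The final depth check on the post was cluttered by the kickstand parts, so the upright estimate rests on the bar, the pad and the arm's own pose.
  - The wrist force rose from about 3 to 8 N as the arm settled, then stayed level.

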